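# Pack the knife in its hinged case

### The job

Raise the lid of the wooden case by its bar handle and swing it back, not fast, until it meets the rubber button of the iron bench stop behind it; press it gently but firmly against the button for a moment, and leave it leaning there. Then pick up the closed folding knife lying on the cloth in front of the case and lay it, not drop it, lengthwise in the case's empty slot. Leave the two knives already in the case and the other things on the bench alone.

Things in the scene. Friction and masses are not known exactly. Their poses are not given: they have to be found in the camera images.
- case: Fixed open case of pale pine, 200 mm (its x) by 260 mm (its y) by 55 mm tall, walls 8 mm, floor 8 mm thick; origin at the centre of its underside, z up. The hinge runs along its +x upper rim; the side at -x is where the lid opens. Two low dividers (top 20 mm above the underside) along x part it into three slots at y = -82, 0 and +82 mm, each about 75 mm wide and 184 mm long.
- lid (a joint): Hinge angle of the case lid, rad: 0 shut, growing as it opens; about 1.57 is upright. It starts shut or up to 0.25 ajar. The lid is a 200 x 260 x 12 mm pine board, about 0.26 kg. Stiff hinge: the lid stays where it is left and takes some 3 to 5 N at the handle to move. It meets the button between 1.7 and 2.2 rad, differently each time.
- lid_handle (a point): Middle of the lid's bar handle: a round dark steel bar 11 mm thick and 110 mm long, parallel to the hinge, standing 35 mm (bar centre) off the lid's outer face and 170 mm from the hinge, 30 mm in from the free edge, held by two thin posts 47 mm either side of the middle. Axes turn with the lid: y along the bar, z out of the lid's outer face, x in the board from free edge towards the hinge.
- lid_hinge (a point): Middle of the hinge line, which runs along the case's y at the top of its +x rim (56 mm above the bench). It is on the lid's inner face. Axes turn with the lid, as at the handle; with the lid shut they equal the case's.
- bench_stop: Fixed dark iron angle block behind the hinge, 75 mm deep, 100 mm wide, 157 mm tall; origin on the bench at the middle of the face towards the case, its x pointing away from the case, z up. It carries the screw and button that the lid meets.
- stop_face (a point): Point on the bench stop's face, 141 mm above the bench, where a screw 14 mm thick comes out towards the lid with a round rubber button 26 mm across. The button's tip stands 43 to 74 mm from the face, set differently each time and not measured. The button is sprung: it gives about 1 mm for each 6 N; more than 20 N on it is too hard.
- knife_center (a point): Centre of the loose closed folding knife lying on the grey cloth: wooden handle with steel ends, 113 mm long (its x), 20 mm wide (y), 20 mm tall (z up), about 0.12 kg; its centre is 10 mm above what it lies on. It may point either way in the slot.
- slot_pad: Fixed cork pad, 150 mm (x, along the slot) by 60 mm (y) by 2 mm, on the floor of the one empty slot; origin at the centre of its underside, 8 mm above the bench. Which of the three slots is empty differs.
- stored_a: One of two loose folding knives, same as the other, already lying in the case's other slots; leave it.
- stored_b: The other stored folding knife; leave it.
- whetstone: Bystander: grey whetstone bar, 160 x 55 x 28 mm; leave it.
- oil_jar: Bystander: squat round amber jar, 64 mm across, 75 mm tall; leave it.
- hammer: Bystander: hammer lying on the bench; leave it.
- screwdriver: Bystander: screwdriver lying on the bench; leave it.
- camp_knife: Bystander: large fixed-blade knife lying on the bench, 260 mm long; leave it.
- handle_blank: Bystander: dark wood handle blank, 120 x 45 x 30 mm; leave it.
Things that resemble listed ones, but are neither listed nor needed, are in the scene too. What is shaped like the part that bears knife_center but purple is not meant.

How it is judged:
By the outcome, as a careful person would: the job done as asked, in the order asked, and still so for the second after the job is handed in, with the robot touching nothing.
It also fails if it takes over 72 s, if anything falls off the work surface, if the arm or the gripper's body presses on something with over 40 N, if the wrist force passes 120 N, or if a joint passes its speed limit or range.

### The arm

A 6-joint arm with a two-finger parallel gripper is mounted at the origin on the work surface. World frame = base frame: x ahead of the robot, y to its left, z up, the work surface at z = 0. Lengths are in m, angles in rad, forces in N, time in s.
With the tool pointing down it reaches from about 0.35 to 0.975 m from the base axis. Payload 4.9 kg.
Tool frame: the origin (TCP) lies midway between the tips of the shut fingers; the grasp point (between the pads) lies behind it (manip.grasp_offset is the y of the grasp point in the tool frame, in m); y points along the fingers, z is the direction in which the jaws open and shut, and the axes are right-handed (so a half turn about y gives the same grasp; the last joint's range is limited). The gripper opens to 85 mm and grips with 20 to 120 N. Pads are 22 mm wide; open, the fingers measure 114 mm over their backs; the gripper's body (76 mm by 85 mm) begins 54 mm behind the grasp point. The pads swing forward as they close: fully open they stand 13 mm farther back than shut.
Start: joints at [1.038, 0.053, 1.613, -0, 1.476, -0.119], TCP at [0.251, 0.572, 0.231] pointing down, gripper open.
Joint ranges: [-3.01, 3.01], [-1.01, 2.22], [0.06, 2.58], [-1.02, 4.17], [0.09, 2.62], [-3.14, 3.14]. Speed limits (rad/s): [2.57, 2.57, 3.14, 3.14, 3.14, 3.14].

### API

Orientations are given as a unit quaternion [w, x, y, z].
In Python, from plant import manip gives the robot as it stands. The module is installed in compiled form; this text tells all that it offers.
- The arm moves only by the shell command python3 -m jog 'ROWS'. ROWS is a JSON object of lists of equal length, an entry for each row: "offset": the shift along the world's x, y, z in units of 50 mm (1.0 is 50 mm), a list of three; "angular": the turn, a rotation vector about the world's x, y, z in units of 6 degrees (1.0 is 6 degrees), a list of three; "jaw": the finger opening in mm, from 0 to 85.4. In form: {"offset": [[tx, ty, tz], ...], "angular": [[ax, ay, az], ...], "jaw": [jaw, ...]}. A call has 1 to 12 rows; each row shifts and turns the commanded pose from where the row before left it; what a row does not reach is not made up. A row lasts 1/10 s, in which the tool goes at most 50 mm and 8.59 degrees, less where a joint would pass 70% of its speed; a pose out of reach is approached as far as the arm can. A call is refused whole if a number of a shift passes 1 or a number of a turn 1, either way. A call with a gripper value outside its range is refused whole. The fingers move at their own pace and stop on an object; the grip force is fixed at half the most. Time passes only in rows, so rows that do not move let the fingers close. It gives the time, the measured TCP pose, the force and the opening at its end, in the units of the state.
- manip.state(): the state, without advancing time (a new reading comes with each control period).
- manip.grab_frame(name): name is "scene" or "side" or "wrist"; returns the picture (384x512x3 uint8, blue, green, red); there is no depth.
- manip.camera_model(name): a dict with "fx", "fy", "cx", "cy" (pixels), "rvec" (rotation vector, rad) and "tvec" (3), from world to camera coordinates, as OpenCV has them; the wrist camera has in their place "mount" (4x4, takes a point from camera to tool coordinates, whose origin is the TCP and whose axes are the tool frame's). Camera axes: x right, y down, z forward; pixel columns grow to the right and rows downward; lengths in m; the calibration is good to about 2 mm. A picture is of the moment at which its call begins: read the wrist's pose just before it. camera_model takes no time and is no camera call.
- manip.job_done(): hands the job in, once; it reports no verdict.
The state is a dict: "time": time; "joint_pos": joint angles; "joint_vel": joint speeds; "joint_efforts": joint torques, N m; "tool_pos": TCP position; "tool_rot": TCP orientation; "contact_force": force on the tool from outside, world axes, zero at the start; "ft_torque": the same for the moment, N m; "gripper_width": opening from 0.0 (shut) to 1.0 (fully open).
Only numpy, scipy, OpenCV 4.12 (cv2) and the standard library are available. Lean on these libraries where they do the work, as an engineer would, in place of code of your own. Each camera call takes 0.05 s, during which the arm holds its last target.

## Working session

There is one attempt and no reset: what is moved stays moved. The work goes in short steps, Python scripts to look and compute and a shell command to move; the robot and the scene stay as the last step left them, time stands still between calls to the robot, and variables do not carry over. Pictures are saved under pics/ and viewed, and the job is handed in when it is done.

```bash
mkdir -p pics; python3 - <<'E'
from plant import manip
import cv2
print(manip.state(), manip.grasp_offset)
for n in ("scene","side","wrist"):
    cv2.imwrite(f"pics/{n}0.png",manip.grab_frame(n)); print(n,manip.camera_model(n))
E
```

```text
{'time': 0.0, 'joint_pos': array([ 1.03798515e+00,  5.33391891e-02,  1.61431925e+00, -1.39598286e-05,
        1.47598756e+00, -1.19014876e-01]), 'joint_vel': array([ 0.00057274,  0.00011165,  0.00174533, -0.00071223,  0.00206745,
        0.00012055]), 'joint_efforts': array([ 6.75354386e-04, -3.93685591e+01, -3.70174205e+01, -5.75154695e-05,
        7.11604502e-03,  9.04039979e-06]), 'tool_pos': array([0.25099409, 0.57169824, 0.23005889]), 'tool_rot': array([-0.69133659,  0.69271524, -0.14548479,  0.14502923]), 'contact_force': array([0.00464518, 0.13845956, 0.43048256]), 'ft_torque': array([-0.05060452, -0.01811602, -0.02613364]), 'gripper_width': 0.9989940813157319} -0.0187
scene {'fx': 432.4727127142264, 'fy': 432.4727127142264, 'cx': 250.1553712272484, 'cy': 194.04038473799918, 'rvec': array([ 2.12396407,  1.11210294, -0.44987079]), 'tvec': array([-0.23380653, -0.25239125,  1.5940056 ])}
side {'fx': 460.07294363862206, 'fy': 460.07294363862206, 'cx': 249.82646736075475, 'cy': 189.74386130122517, 'rvec': array([ 2.14154256, -0.64812112,  0.35062168]), 'tvec': array([-0.44591486,  0.21894454,  1.13741904])}
wrist {'fx': 267.54370192927234, 'fy': 267.54370192927234, 'cx': 255.15886768622818, 'cy': 189.93821227624676, 'mount': array([[-3.08063937e-04,  9.51554208e-01,  3.07480886e-01,
        -8.01808119e-02],
       [-8.94533984e-05, -3.07480925e-01,  9.51554240e-01,
        -1.42323954e-01],
       [ 9.99999949e-01,  2.65634335e-04,  1.79843542e-04,
         9.70554288e-04],
       [ 0.00000000e+00,  0.00000000e+00,  0.00000000e+00,
         1.00000000e+00]])}
```

View pics/scene0.png

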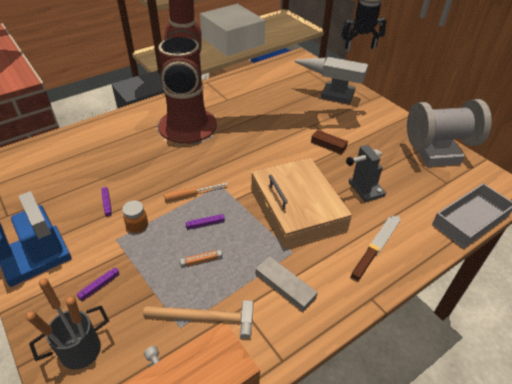

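View pics/side0.png

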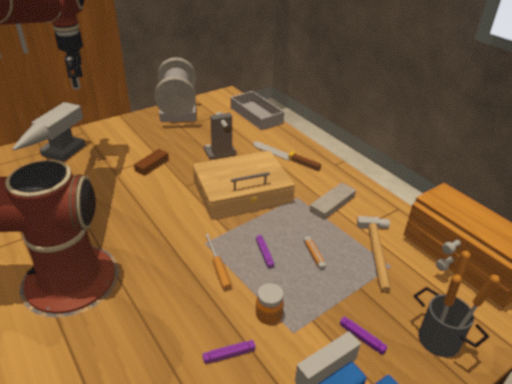

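View pics/wrist0.png

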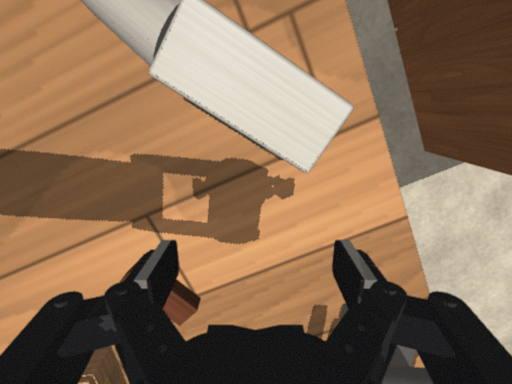

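The scene view shows the case at (300,200), its handle at (277,190) and the stop at (367,172). The knife candidates are wooden with steel ends at (201,258), purple on the cloth at (205,221), purple at (106,201) and (98,284), and the screwdriver at (195,193). Only the wooden one at (201,258) fits the description. I'll check it in close crops.

```bash
python3 - <<'E'
import cv2,numpy as np
a=cv2.imread('pics/scene0.png'); b=cv2.imread('pics/side0.png')
A=cv2.resize(a[130:280,160:400],None,fx=3.33,fy=3.33,interpolation=cv2.INTER_CUBIC)
B=cv2.resize(b[105:285,180:400],None,fx=3.33,fy=3.33,interpolation=cv2.INTER_CUBIC)
cv2.imwrite('pics/cA.png',A);cv2.imwrite('pics/cB.png',B)
E
```

```text
(no output)
```

View pics/cA.png

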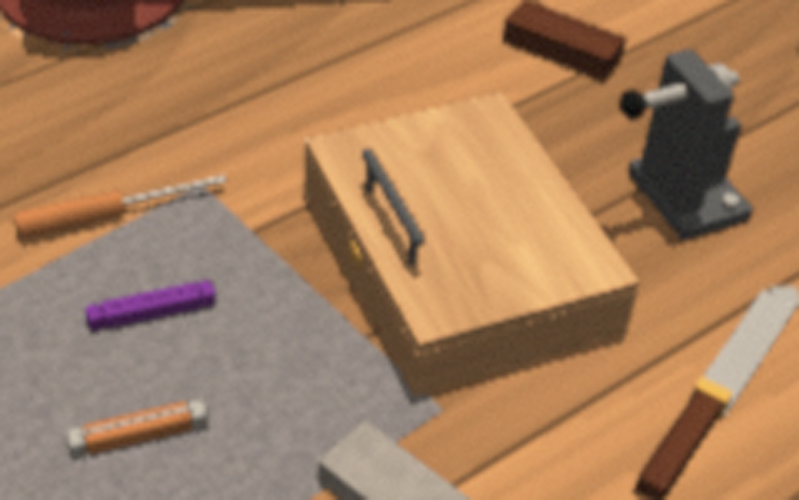

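View pics/cB.png

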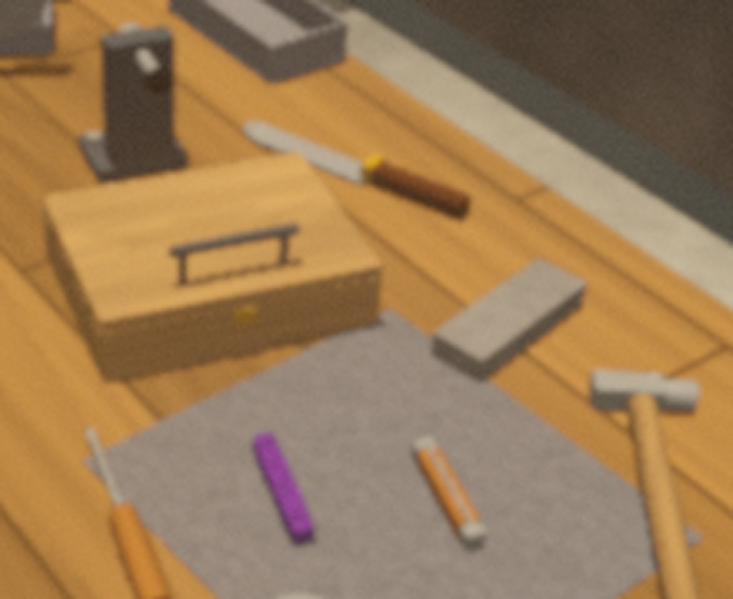

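```bash
cat > h.py <<'E'
import numpy as np, cv2, json
from plant import manip
from scipy.spatial.transform import Rotation as R
def cam(n,st=None):
    m=manip.camera_model(n); K=np.array([[m['fx'],0,m['cx']],[0,m['fy'],m['cy']],[0,0,1]])
    if n=='wrist':
        T=np.eye(4); T[:3,:3]=rot(st['tool_rot']); T[:3,3]=st['tool_pos']
        W=np.linalg.inv(T@np.array(m['mount'])); return K,W[:3,:3],W[:3,3]
    return K,cv2.Rodrigues(np.array(m['rvec']))[0],np.array(m['tvec'])
def rot(q): return R.from_quat([q[1],q[2],q[3],q[0]]).as_matrix()
def proj(c,P):
    K,r,t=c; p=(K@(r@np.asarray(P).reshape(-1,3).T+t[:,None])).T; return p[:,:2]/p[:,2:]
def tri(c1,p1,c2,p2):
    X=cv2.triangulatePoints(c1[0]@np.c_[c1[1],c1[2]],c2[0]@np.c_[c2[1],c2[2]],np.array(p1,float).reshape(2,1),np.array(p2,float).reshape(2,1))
    X=(X[:3]/X[3]).ravel(); e=max(np.linalg.norm(proj(c1,X)[0]-p1),np.linalg.norm(proj(c2,X)[0]-p2)); return X,e
def ray(c,p,z):
    K,r,t=c; d=r.T@np.linalg.inv(K)@np.array([p[0],p[1],1.]); o=-r.T@t; return o+d*(z-o[2])/d[2]
E
python3 - <<'E'
from h import *
np.set_printoptions(precision=4,suppress=True)
s=cam('scene');d=cam('side')
S=lambda x,y:np.array([160+x/3.33-.35,130+y/3.33-.35]);D=lambda x,y:np.array([180+x/3.33-.35,105+y/3.33-.35])
pts=dict(hA=((368,155),(174,250)),hB=((419,240),(296,231)),fA=((307,143),(100,322)),fB=((415,345),(381,268)),gA=((500,96),(45,200)),gB=((635,283),(300,155)),button=((632,103),(157,80)),k1=((200,412),(425,443)),k2=((75,440),(472,535)),kd1=((208,415),(428,447)))
for k,(a,b) in pts.items():
    print(k,*tri(s,S(*a),d,D(*b)), 'rayS z.067',ray(s,S(*a),.067))
E
```

```text
hA [0.4848 0.0145 0.1042] 0.3066249301024308 rayS z.067 [0.4523 0.0414 0.067 ]
hB [ 0.5911 -0.0146  0.103 ] 1.1316566884144004 rayS z.067 [0.5628 0.0128 0.067 ]
fA [0.406  0.0064 0.0646] 0.11075625104788162 rayS z.067 [0.4079 0.0052 0.067 ]
fB [ 0.6526 -0.0627  0.0662] 0.32044655220864726 rayS z.067 [ 0.6526 -0.0622  0.067 ]
gA [0.4558 0.1946 0.0648] 0.4647557623571325 rayS z.067 [0.4564 0.1946 0.067 ]
gB [0.7036 0.1288 0.066 ] 0.5778715974200362 rayS z.067 [0.7032 0.13   0.067 ]
button [0.5929 0.2152 0.1421] 0.6165003808869799 rayS z.067 [0.5344 0.2911 0.067 ]
k1 [ 0.5781 -0.2196  0.0155] 0.27748241171181465 rayS z.067 [ 0.6122 -0.2382  0.067 ]
k2 [ 0.544  -0.3156  0.0126] 0.625222199163801 rayS z.067 [ 0.5816 -0.3289  0.067 ]
kd1 [ 0.582  -0.2168  0.0097] 1.4211084100756726 rayS z.067 [ 0.6181 -0.2347  0.067 ]
```

Crop check: the wooden knife with steel ends on the cloth is the target. The purple one lies beside it, and the lid is shut (corners at z≈0.065, bar at z≈0.103, as expected). Next I'll work out the move to above the handle.

```bash
cat >> h.py <<'E'
YAW=1.309
U=np.array([np.cos(YAW),np.sin(YAW),0]); V=np.array([-U[1],U[0],0]); Z=np.array([0,0,1.])
HINGE=np.array([.5797,.1617,.056])
GO=manip.grasp_offset
def bar(th): return HINGE+U*(-.170*np.cos(th)+.047*np.sin(th))+Z*(.170*np.sin(th)+.047*np.cos(th))
def toolR(b,sgn,zax=U):  # approach dir tilted by b (body leans to +zax), jaw axis along sgn*zax
    y=-np.sin(b)*zax-np.cos(b)*Z
    z=sgn*(np.cos(b)*zax-np.sin(b)*Z)
    return np.c_[np.cross(y,z),y,z]
def delta(Rt,p,st):   # to put grasp point at p with rot Rt
    tcp=p-Rt[:,1]*GO
    off=(tcp-st['tool_pos'])/.05
    rv=R.from_matrix(Rt@rot(st['tool_rot']).T).as_rotvec()
    return np.round(off,2),np.round(np.degrees(rv)/6,2)
E
python3 - <<'E'
from h import *
st=manip.state(); print(rot(st['tool_rot']).round(3), st['tool_pos'])
p=bar(0)+Z*.08; print(bar(0))
for s in (1,-1): print(delta(toolR(0,s),p,st))
c=cam('scene');d=cam('side')
S=lambda x,y:np.array([160+x/3.33-.35,130+y/3.33-.35]);D=lambda x,y:np.array([180+x/3.33-.35,105+y/3.33-.35])
for n,a,b in (('topfrontA',(668,60),(103,43)),('topfrontB',(700,100),(172,36))):
    X,e=tri(c,S(*a),d,D(*b)); print(n,X,e,(X-HINGE)@U,(X-HINGE)@V)
X=np.array([.5929,.2152,.142]); print((X-HINGE)@U,(X-HINGE)@V)
E
```

```text
[[ 0.916 -0.001  0.402]
 [-0.402 -0.001  0.916]
 [-0.    -1.    -0.002]] [0.25107203 0.5718221  0.23032521]
[ 0.53570126 -0.00250753  0.103     ]
(array([  5.69, -11.49,  -1.32]), array([ 0.01, -0.01,  1.45]))
(array([  5.69, -11.49,  -1.32]), array([-1.000e-02, -2.000e-02, -2.855e+01]))
topfrontA [0.57326253 0.27819464 0.15424817] 1.2190602409589977 0.11085915147787848 0.03636881317598289
topfrontB [0.63415981 0.25152717 0.1595169 ] 0.12217668645116275 0.10086153035503136 -0.029355458860616076
0.05509344645825147 0.0010964293647003963
```

```bash
python3 -m jog '{"offset":[[0.4,-0.8,0],[0.4,-0.8,0],[0.4,-0.8,0],[0.4,-0.8,0],[0.4,-0.8,0],[0.4,-0.8,0],[0.4,-0.8,0],[0.4,-0.8,0],[0.4,-0.8,0],[0.4,-0.8,0],[0.4,-0.8,0],[0.4,-0.8,0]],"angular":[[0,0,0.12],[0,0,0.12],[0,0,0.12],[0,0,0.12],[0,0,0.12],[0,0,0.12],[0,0,0.12],[0,0,0.12],[0,0,0.12],[0,0,0.12],[0,0,0.12],[0,0,0.12]],"jaw":[85,85,85,85,85,85,85,85,85,85,60,50]}'
python3 -m jog '{"offset":[[0.4,-0.8,0],[0.3,-0.6,0],[0,0,0]],"angular":[[0,0,0],[0,0,0],[0,0,0]],"jaw":[50,50,50]}'
python3 - <<'E'
from h import *
st=manip.state(); im=manip.grab_frame('wrist'); cv2.imwrite('pics/w1.png',im)
p=bar(0)+Z*.08
print(st['tool_pos'],delta(toolR(0,1),p,st),st['contact_force'])
c=cam('wrist',st)
q=proj(c,[bar(0)+V*.055,bar(0)-V*.055]);print(q)
for x in q: cv2.circle(im,tuple(int(v) for v in x),4,(0,0,255),1)
cv2.imwrite('pics/w1m.png',im)
E
```

```text
time: 1.35
tool_pos: [0.4916, 0.0904, 0.2311]
tool_rot: [0.701, -0.701, 0.093, -0.093]
contact_force: [1.1, 0.1, -0.3]
gripper_width: 0.687
time: 1.65
tool_pos: [0.5272, 0.019, 0.2308]
tool_rot: [-0.7, 0.701, -0.095, 0.094]
contact_force: [0.0, -0.1, 0.1]
gripper_width: 0.585
[0.52722838 0.01897505 0.23084767] (array([ 0.17, -0.43, -1.33]), array([ 0.01, -0.01,  0.06])) [ 0.0254751  -0.13793252  0.06625728]
[[235.39439426 144.14442658]
 [238.15940336 241.72531405]]
```

View pics/w1m.png

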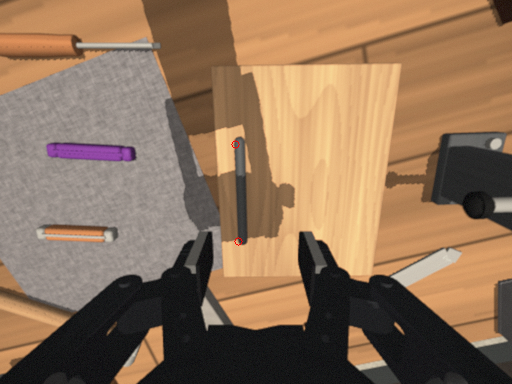

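The wrist view shows the bar from (240,138) to (242,242), the lid corners at (213,68) and (401,64), the knife from (38,233) to (116,236), and the button at (477,205). I'll refine these by casting rays.

```bash
python3 - <<'E'
from h import *
st=manip.state(); im=cv2.imread('pics/w1.png'); c=cam('wrist',st)
L=lambda X:np.round([(X-HINGE)@U,(X-HINGE)@V,X[2]],4)
for n,p,z in (('bA',(240,139),.103),('bB',(242,242),.103),('fA',(213,68),.068),('gA',(401,64),.068),('fB',(223,277),.068),('gB',(374,277),.068),('button',(472,205),.141)):
    X=ray(c,p,z);print(n,X.round(4),L(X))
# knife by mask: not grey, warm, in crop
cr=im[205:265,20:135].astype(int); b,g,r=cr[...,0],cr[...,1],cr[...,2]
m=((r-b)>50).astype(np.uint8); n,lab,stt,cen=cv2.connectedComponentsWithStats(m)
i=1+np.argmax(stt[1:,4]);print(stt[i],cen[i]+[20,205])
bright=((cr.min(2)>135)).astype(np.uint8);n,lab,s2,c2=cv2.connectedComponentsWithStats(bright)
for k in range(1,n):
    if s2[k,4]>10: print(s2[k],c2[k]+[20,205])
for p in (cen[i]+[20,205],(38,233),(117,236)): print('knife',ray(c,p,.015).round(4))
cv2.imwrite('pics/crop2.png',cv2.resize(im[120:265,195:420],None,fx=3.5,fy=3.5,interpolation=cv2.INTER_CUBIC))
cv2.imwrite('pics/crop3.png',cv2.resize(im[200:270,20:140],None,fx=6,fy=6,interpolation=cv2.INTER_CUBIC))
E
```

```text
bA [0.4781 0.0195 0.103 ] [-0.1637  0.0614  0.103 ]
bB [ 0.5895 -0.0106  0.103 ] [-0.1639 -0.054   0.103 ]
fA [0.4038 0.0098 0.068 ] [-0.1923  0.1306  0.068 ]
gA [0.4516 0.1998 0.068 ] [0.0036 0.1336 0.068 ]
fB [ 0.6513 -0.0566  0.068 ] [-0.1923 -0.1257  0.068 ]
gB [0.7045 0.1384 0.068 ] [ 0.0098 -0.1266  0.068 ]
button [0.589  0.2137 0.141 ] [0.0526 0.0045 0.141 ]
[ 24  21  62  10 503] [ 74.78727634 230.52087475]
[   0    0  115   60 4639] [ 81.06337573 234.16404397]
[ 9 53  5  6 15] [ 31.2        260.93333333]
knife [ 0.5517 -0.2612  0.015 ]
knife [ 0.5411 -0.3157  0.015 ]
knife [ 0.5764 -0.2048  0.015 ]
```

View pics/crop3.png

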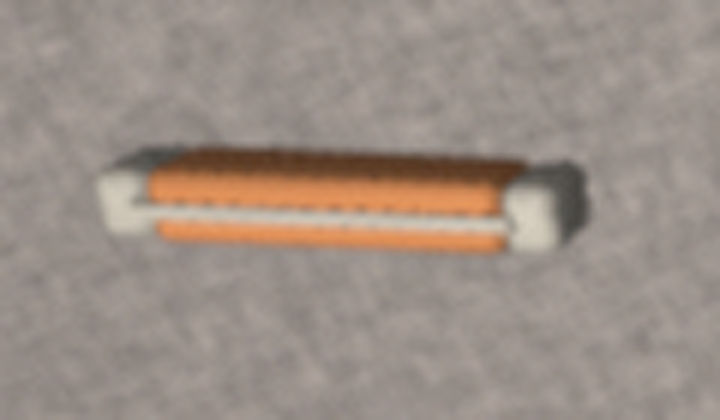

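View pics/crop2.png

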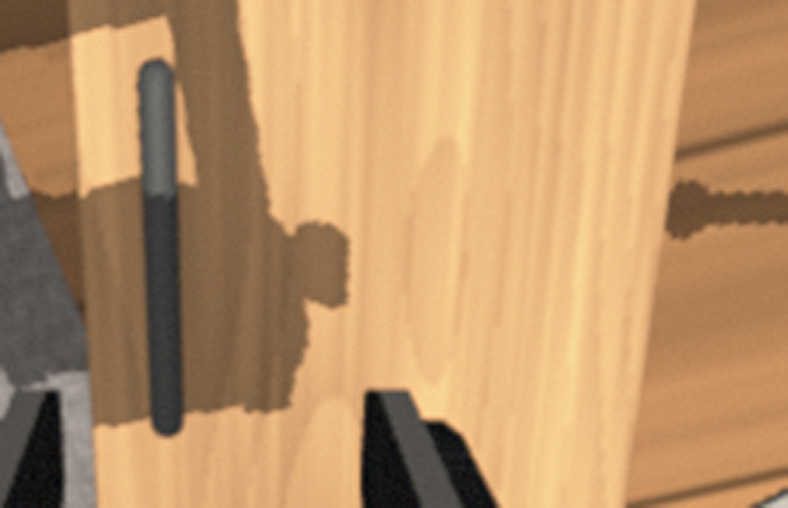

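```bash
sed -i 's/^HINGE=.*/HINGE=np.array([.5788,.1661,.056])/' h.py; python3 - <<'E'
from h import *
st=manip.state(); print(bar(0),delta(toolR(0,1),bar(0),st))
E
```

```text
[0.53480126 0.00189247 0.103     ] (array([ 0.17, -0.38, -2.93]), array([-0.  , -0.01,  0.04]))
```

```bash
python3 -m jog '{"offset":[[0.17,-0.38,0],[0,0,-0.5],[0,0,-0.5],[0,0,-0.5],[0,0,-0.5],[0,0,-0.4],[0,0,-0.3],[0,0,-0.2],[0,0,0],[0,0,0]],"angular":[[0,0,0.04],[0,0,0],[0,0,0],[0,0,0],[0,0,0],[0,0,0],[0,0,0],[0,0,0],[0,0,0],[0,0,0]],"jaw":[50,50,50,50,50,50,50,50,50,50]}'
python3 - <<'E'
from h import *
st=manip.state(); im=manip.grab_frame('wrist'); cv2.imwrite('pics/w2.png',im)
print(delta(toolR(0,1),bar(0),st))
cv2.imwrite('pics/s2.png',cv2.resize(manip.grab_frame('side')[100:250,160:340],None,fx=4,fy=4))
E
```

```text
time: 2.7
tool_pos: [0.5353, 0.0034, 0.087]
tool_rot: [0.701, -0.701, 0.091, -0.091]
contact_force: [0.2, -0.8, 0.3]
gripper_width: 0.588
(array([-0.01, -0.03, -0.05]), array([ 0.  ,  0.01, -0.03]))
```

View pics/w2.png

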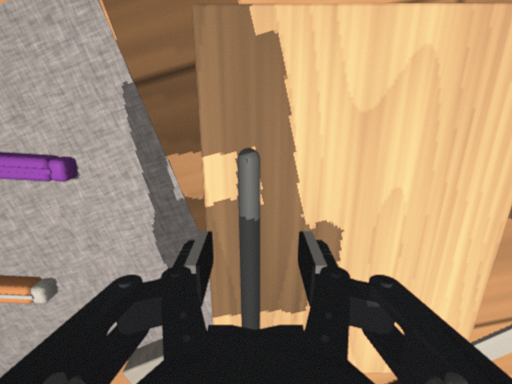

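View pics/s2.png

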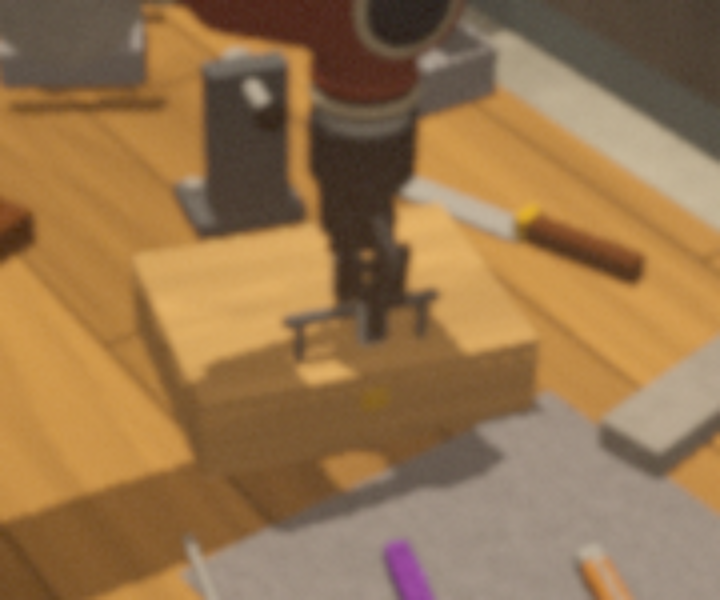

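The bar at column 249 lies between the fingers (212 to 300), about 3 mm off centre towards -u. I'll shift and close.

```bash
python3 -m jog '{"offset":[[-0.02,-0.06,-0.04],[0,0,0],[0,0,0],[0,0,0],[0,0,0],[0,0,0],[0,0,0],[0,0,0],[0,0,0],[0,0,0]],"angular":[[0,0,0],[0,0,0],[0,0,0],[0,0,0],[0,0,0],[0,0,0],[0,0,0],[0,0,0],[0,0,0],[0,0,0]],"jaw":[30,20,10,5,5,5,5,5,5,5]}'
python3 - <<'E'
from h import *
st=manip.state(); Rt=rot(st['tool_rot']); g=st['tool_pos']+Rt[:,1]*GO; print(g,(g-HINGE)@U,(g-HINGE)@V,st['contact_force'],st['ft_torque'],st['gripper_width']*85.4)
im=manip.grab_frame('wrist'); cv2.imwrite('pics/w3.png',im)
E
```

```text
time: 3.8
tool_pos: [0.5341, 0.0005, 0.0846]
tool_rot: [0.701, -0.701, 0.091, -0.091]
contact_force: [1.0, 4.5, 1.8]
gripper_width: 0.106
[5.34040561e-01 4.47953629e-04 1.03268651e-01] -0.17159218382965438 0.0003609185303143155 [1.04760155 4.5222182  1.81011775] [ 0.57621858 -0.13420754  0.04767538] 9.054665290050343
```

View pics/w3.png

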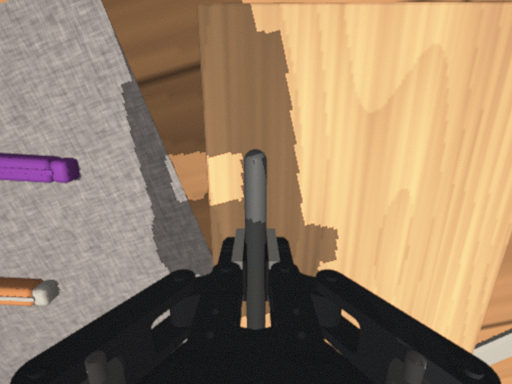

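Gripped. Now I'll compute the arc rows, tilting the tool at 0.28θ while the round bar turns in the pads.

```bash
cat >> h.py <<'E'
def arc(th0,th1,n,k=.28,prev=np.zeros(3),sgn=1):
    f=lambda t:(bar(t)-toolR(k*t,sgn)[:,1]*GO)/.05
    last=np.zeros(3);o=[];b=f(th0)
    for t in np.linspace(th0,th1,n+1)[1:]:
        d=np.round(f(t)-b,2); o.append([float(x) for x in np.round(d-last,2)]); last=d
    print(json.dumps(o)); print('ang',np.round(np.degrees(k*(th1-th0)/n)/6*V,3),'sum residual 0')
def rep(th=None):
    st=manip.state(); Rt=rot(st['tool_rot']); g=st['tool_pos']+Rt[:,1]*GO
    u,w=(g-HINGE)@U,g[2]-HINGE[2]; r=np.hypot(u,w); t=np.pi-np.arctan2(w,u)-np.arctan2(.047,.170)
    F=st['contact_force']; tang=np.cos(np.arctan2(w,u)-np.pi/2)*U+np.sin(np.arctan2(w,u)-np.pi/2)*Z
    rad=(u*U+w*Z)/r
    print('t',st['time'],'theta',round(t,4),'r',round(r,4),'v',round((g-HINGE)@V,4),'Ftan',round(F@tang,2),'Frad',round(F@rad,2),'Fv',round(F@V,2),'tau',st['ft_torque'].round(2),'tilt',round(np.arctan2(-Rt[:,1]@U,-Rt[:,1]@Z),3),'w',round(st['gripper_width']*85.4,1),'j',st['joint_pos'].round(2))
    if th is not None: print('cmd err vs ideal', delta(toolR(.28*th,1),bar(th),st))
E
python3 - <<'E'
from h import *
rep(0); arc(0,.36,12); arc(.36,.84,12); arc(.84,1.32,12); arc(1.32,1.72,10)
E
```

```text
t 3.85 theta -0.0009 r 0.178 v 0.0004 Ftan 3.54 Frad -3.92 Fv 0.6 tau [ 0.56 -0.2   0.04] tilt -0.001 w 8.9 j [-0.14 -0.03  1.95  0.    1.22 -1.45]
cmd err vs ideal (array([ 0.02,  0.03, -0.01]), array([-0.  ,  0.01, -0.03]))
[[0.01, 0.03, 0.1], [0.0, 0.02, 0.1], [0.01, 0.04, 0.1], [0.01, 0.03, 0.1], [0.01, 0.04, 0.1], [0.01, 0.04, 0.09], [0.01, 0.04, 0.1], [0.02, 0.05, 0.09], [0.01, 0.04, 0.09], [0.01, 0.05, 0.09], [0.02, 0.06, 0.09], [0.01, 0.05, 0.09]]
ang [-0.077  0.021  0.   ] sum residual 0
[[0.02, 0.08, 0.11], [0.02, 0.08, 0.11], [0.03, 0.09, 0.11], [0.02, 0.09, 0.1], [0.03, 0.09, 0.1], [0.02, 0.1, 0.09], [0.03, 0.1, 0.09], [0.03, 0.11, 0.09], [0.03, 0.11, 0.08], [0.03, 0.11, 0.07], [0.03, 0.11, 0.07], [0.03, 0.12, 0.07]]
ang [-0.103  0.028  0.   ] sum residual 0
[[0.03, 0.12, 0.06], [0.03, 0.12, 0.06], [0.04, 0.12, 0.05], [0.03, 0.13, 0.04], [0.04, 0.13, 0.04], [0.03, 0.13, 0.04], [0.03, 0.13, 0.03], [0.04, 0.13, 0.02], [0.03, 0.13, 0.02], [0.04, 0.13, 0.01], [0.04, 0.13, 0.01], [0.03, 0.13, 0.0]]
ang [-0.103  0.028  0.   ] sum residual 0
[[0.04, 0.13, -0.0], [0.03, 0.13, -0.01], [0.04, 0.14, -0.02], [0.03, 0.13, -0.02], [0.04, 0.13, -0.03], [0.03, 0.13, -0.03], [0.03, 0.12, -0.03], [0.04, 0.13, -0.05], [0.03, 0.12, -0.04], [0.03, 0.12, -0.06]]
ang [-0.103  0.028  0.   ] sum residual 0
```

```bash
python3 -m jog '{"offset":[[0.01,0.03,0.1],[0,0.02,0.1],[0.01,0.04,0.1],[0.01,0.03,0.1],[0.01,0.04,0.1],[0.01,0.04,0.09],[0.01,0.04,0.1],[0.02,0.05,0.09],[0.01,0.04,0.09],[0.01,0.05,0.09],[0.02,0.06,0.09],[0.01,0.05,0.09]],"angular":[[-0.08,0.02,0],[-0.08,0.02,0],[-0.08,0.02,0],[-0.08,0.02,0],[-0.08,0.02,0],[-0.08,0.02,0],[-0.08,0.02,0],[-0.08,0.02,0],[-0.08,0.02,0],[-0.08,0.02,0],[-0.08,0.02,0],[-0.08,0.02,0]],"jaw":[5,5,5,5,5,5,5,5,5,5,5,5]}'
python3 -c "
from h import *
rep(.36)
cv2.imwrite('pics/s4.png',cv2.resize(manip.grab_frame('side')[60:240,160:340],None,fx=3,fy=3))"
```

```text
time: 5.05
tool_pos: [0.5402, 0.0246, 0.1416]
tool_rot: [-0.663, 0.737, -0.096, 0.087]
contact_force: [2.9, -2.9, -4.7]
gripper_width: 0.102
t 5.05 theta 0.3544 r 0.1784 v 0.0007 Ftan -5.01 Frad -1.09 Fv -3.57 tau [-0.42 -0.48  0.14] tilt 0.105 w 8.7 j [-0.04 -0.05  1.87 -0.11  1.34 -1.33]
cmd err vs ideal (array([ 0.02,  0.04, -0.01]), array([ 0.04,  0.  , -0.03]))
```

View pics/s4.png

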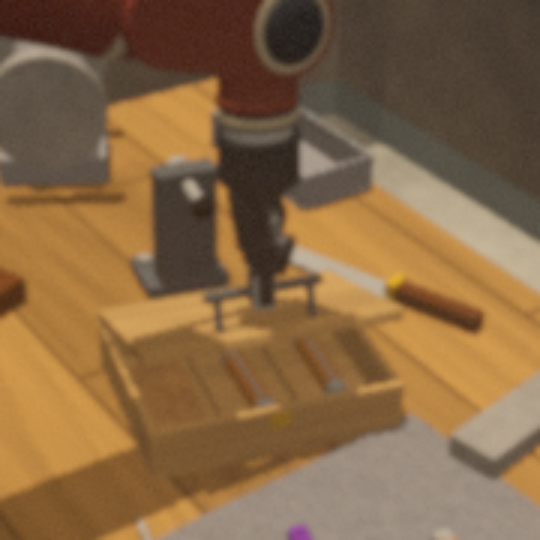

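The lid is opening. The cork pad in the slot nearest the robot (+82) is empty. Continuing.

```bash
python3 -m jog '{"offset":[[0.02,0.08,0.11],[0.02,0.08,0.11],[0.03,0.09,0.11],[0.02,0.09,0.1],[0.03,0.09,0.1],[0.02,0.1,0.09],[0.03,0.1,0.09],[0.03,0.11,0.09],[0.03,0.11,0.08],[0.03,0.11,0.07],[0.03,0.11,0.07],[0.03,0.12,0.07]],"angular":[[-0.1,0.03,0],[-0.1,0.03,0],[-0.1,0.03,0],[-0.1,0.03,0],[-0.1,0.03,0],[-0.1,0.03,0],[-0.1,0.03,0],[-0.1,0.03,0],[-0.1,0.03,0],[-0.1,0.03,0],[-0.1,0.03,0],[-0.1,0.03,0]],"jaw":[5,5,5,5,5,5,5,5,5,5,5,5]}'
python3 -c "
from h import *
rep(.84)"
```

```text
time: 6.3
tool_pos: [0.5554, 0.083, 0.1973]
tool_rot: [-0.612, 0.78, -0.103, 0.078]
contact_force: [-2.3, -7.3, 1.5]
gripper_width: 0.104
t 6.3 theta 0.8269 r 0.1792 v 0.001 Ftan -6.13 Frad 4.82 Fv 0.33 tau [-1.55  0.57 -0.01] tilt 0.24 w 8.9 j [ 0.13  0.    1.73 -0.22  1.5  -1.16]
cmd err vs ideal (array([ 0.04,  0.06, -0.03]), array([ 0.04, -0.05, -0.02]))
```

```bash
python3 -m jog '{"offset":[[0.03,0.12,0.06],[0.03,0.12,0.06],[0.04,0.12,0.05],[0.03,0.13,0.04],[0.04,0.13,0.04],[0.03,0.13,0.04],[0.03,0.13,0.03],[0.04,0.13,0.02],[0.03,0.13,0.02],[0.04,0.13,0.01],[0.04,0.13,0.01],[0.03,0.13,0]],"angular":[[-0.1,0.03,0],[-0.1,0.03,0],[-0.1,0.03,0],[-0.1,0.03,0],[-0.1,0.03,0],[-0.1,0.03,0],[-0.1,0.03,0],[-0.1,0.03,0],[-0.1,0.03,0],[-0.1,0.03,0],[-0.1,0.03,0],[-0.1,0.03,0]],"jaw":[5,5,5,5,5,5,5,5,5,5,5,5]}'
python3 -c "
from h import *
rep(1.32)
for n in ('scene','side','wrist'): cv2.imwrite(f'pics/{n}5.png',manip.grab_frame(n))
a=cv2.imread('pics/scene5.png')[100:260,230:430];b=cv2.imread('pics/side5.png')[70:230,150:350]
cv2.imwrite('pics/c5.png',cv2.resize(np.hstack([a,b]),None,fx=2,fy=2,interpolation=cv2.INTER_CUBIC))"
```

```text
time: 7.5
tool_pos: [0.5757, 0.1607, 0.2192]
tool_rot: [-0.561, 0.818, -0.11, 0.07]
contact_force: [-7.7, -3.7, 11.6]
gripper_width: 0.102
t 7.5 theta 1.305 r 0.1806 v 0.0015 Ftan -5.62 Frad 11.61 Fv 6.44 tau [-1.57  1.4  -0.38] tilt 0.37 w 8.7 j [ 0.29  0.15  1.57 -0.31  1.63 -1.01]
cmd err vs ideal (array([ 0.05,  0.04, -0.08]), array([-0.02, -0.08,  0.  ]))
```

View pics/c5.png

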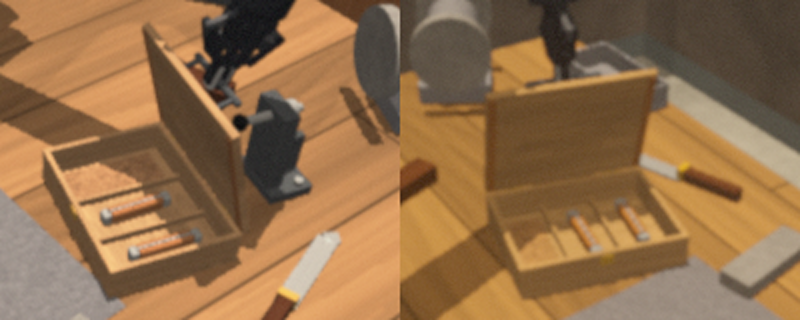

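View pics/wrist5.png

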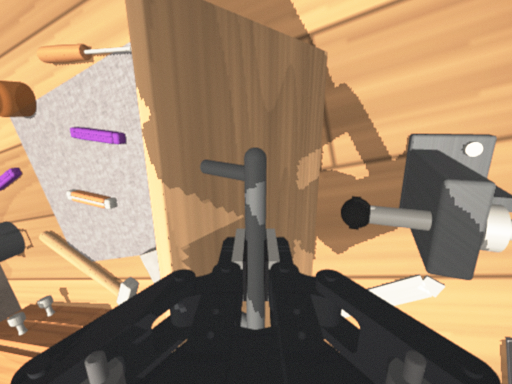

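The lid is near upright (1.305 rad). Grip is good, and the button (355,212) and block are clear of the gripper. Continuing, with z eased up to relieve the radial load.

```bash
python3 -m jog '{"offset":[[0.04,0.13,0.01],[0.03,0.13,0],[0.04,0.14,-0.01],[0.03,0.13,-0.01],[0.04,0.13,-0.02],[0.03,0.13,-0.02],[0.03,0.12,-0.02],[0.04,0.13,-0.04],[0.03,0.12,-0.04],[0.03,0.12,-0.06]],"angular":[[-0.1,0.03,0],[-0.1,0.03,0],[-0.1,0.03,0],[-0.1,0.03,0],[-0.1,0.03,0],[-0.1,0.03,0],[-0.1,0.03,0],[-0.1,0.03,0],[-0.1,0.03,0],[-0.1,0.03,0]],"jaw":[5,5,5,5,5,5,5,5,5,5]}'
python3 -c "
from h import *
rep(1.72); arc(1.72,1.96,12,k=.3)
cv2.imwrite('pics/w6.png',manip.grab_frame('wrist'))"
```

```text
time: 8.65
tool_pos: [0.5927, 0.2255, 0.2062]
tool_rot: [-0.516, 0.846, -0.115, 0.063]
contact_force: [-5.2, -0.1, 8.9]
gripper_width: 0.106
t 8.65 theta 1.6964 r 0.1807 v 0.0018 Ftan -4.81 Frad 7.69 Fv 5.03 tau [-0.96  0.96 -0.35] tilt 0.477 w 9.1 j [ 0.4   0.3   1.42 -0.37  1.72 -0.91]
cmd err vs ideal (array([ 0.05,  0.03, -0.11]), array([-0.07, -0.11, -0.  ]))
[[0.02, 0.06, -0.03], [0.01, 0.06, -0.03], [0.02, 0.06, -0.03], [0.01, 0.06, -0.03], [0.02, 0.05, -0.03], [0.01, 0.06, -0.04], [0.02, 0.06, -0.03], [0.01, 0.05, -0.04], [0.02, 0.06, -0.04], [0.01, 0.05, -0.04], [0.02, 0.06, -0.04], [0.01, 0.05, -0.04]]
ang [-0.055  0.015  0.   ] sum residual 0
```

View pics/w6.png

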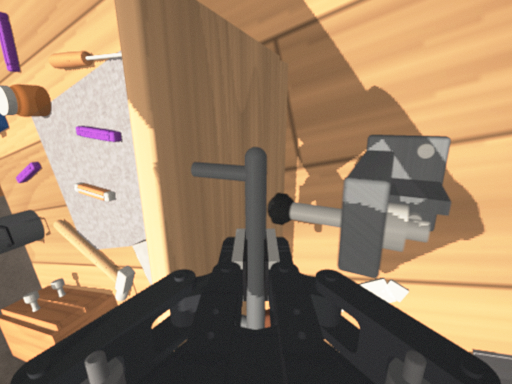

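```bash
python3 -m jog '{"offset":[[0.02,0.06,-0.02],[0.01,0.06,-0.02],[0.02,0.06,-0.02],[0.01,0.06,-0.02]],"angular":[[-0.05,0.02,0],[-0.05,0.02,0],[-0.05,0.02,0],[-0.05,0.02,0]],"jaw":[5,5,5,5]}'
python3 -c "
from h import *
rep()"
python3 -m jog '{"offset":[[0.02,0.06,-0.03],[0.01,0.06,-0.04],[0.02,0.06,-0.03]],"angular":[[-0.05,0.02,0],[-0.05,0.02,0],[-0.05,0.02,0]],"jaw":[5,5,5]}'
python3 -c "
from h import *
rep()
cv2.imwrite('pics/w7.png',manip.grab_frame('wrist'))
cv2.imwrite('pics/sc7.png',cv2.resize(manip.grab_frame('scene')[90:240,250:410],None,fx=4,fy=4,interpolation=cv2.INTER_CUBIC))"
```

```text
time: 9.1
tool_pos: [0.5956, 0.237, 0.2]
tool_rot: [-0.507, 0.852, -0.116, 0.06]
contact_force: [-4.6, -3.0, -0.4]
gripper_width: 0.1
t 9.1 theta 1.7728 r 0.1801 v 0.0019 Ftan -3.52 Frad -2.19 Fv 3.66 tau [-0.43  0.56 -0.25] tilt 0.499 w 8.5 j [ 0.42  0.34  1.4  -0.38  1.74 -0.89]
time: 9.4
tool_pos: [0.5978, 0.2457, 0.1951]
tool_rot: [-0.499, 0.856, -0.118, 0.058]
contact_force: [-5.7, -2.9, 0.9]
gripper_width: 0.099
t 9.4 theta 1.8313 r 0.18 v 0.0019 Ftan -4.14 Frad -1.34 Fv 4.74 tau [-0.73  0.89 -0.36] tilt 0.517 w 8.5 j [ 0.43  0.37  1.37 -0.38  1.75 -0.88]
```

View pics/sc7.png

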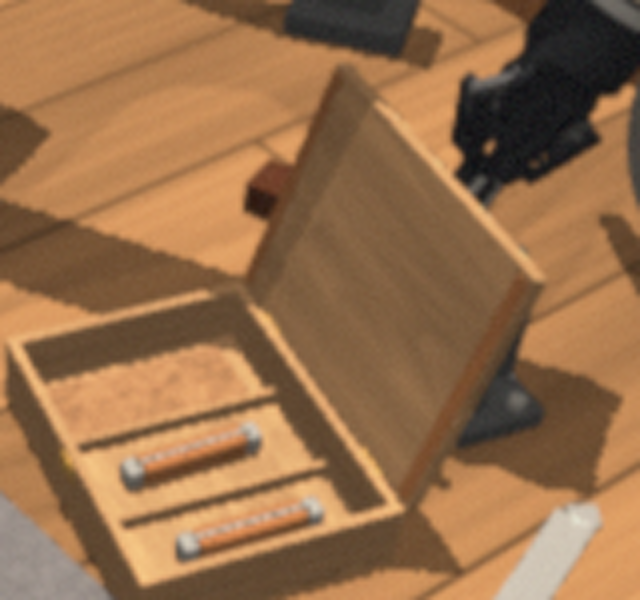

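View pics/w7.png

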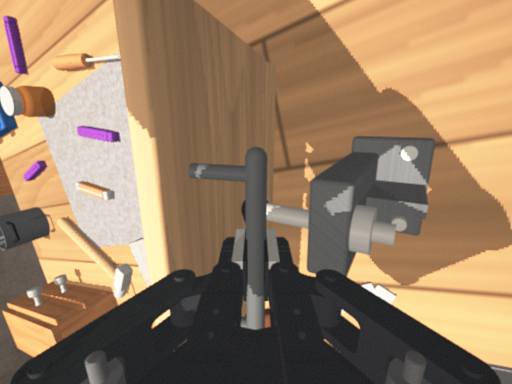

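```bash
cat > r.sh <<'E'
python3 -c "
from h import *
rep()"
E
python3 -m jog '{"offset":[[0.01,0.05,-0.03],[0.01,0.05,-0.03]],"angular":[[-0.05,0.01,0],[-0.05,0.01,0]],"jaw":[5,5]}' >/dev/null; sh r.sh
python3 -m jog '{"offset":[[0.01,0.03,-0.02],[0.01,0.03,-0.02]],"angular":[[-0.03,0.01,0],[-0.03,0.01,0]],"jaw":[5,5]}'>/dev/null; sh r.sh
```

```text
t 9.7 theta 1.8666 r 0.1805 v 0.0019 Ftan -3.13 Frad 0.09 Fv 4.26 tau [-0.15  0.53 -0.26] tilt 0.526 w 8.6 j [ 0.44  0.38  1.36 -0.39  1.75 -0.87]
t 9.9 theta 1.8846 r 0.1805 v 0.0019 Ftan -7.5 Frad 0.5 Fv 6.81 tau [-0.95  1.05 -0.49] tilt 0.535 w 9.0 j [ 0.45  0.39  1.35 -0.39  1.76 -0.87]
```

```bash

python3 -m jog '{"offset":[[0.01,0.03,-0.02],[0.01,0.03,-0.02]],"angular":[[-0.03,0.01,0],[-0.03,0.01,0]],"jaw":[5,5]}'>/dev/null; sh r.sh
```

```text
t 10.1 theta 1.898 r 0.1804 v 0.0018 Ftan -13.05 Frad -0.04 Fv 8.7 tau [-1.71  1.54 -0.62] tilt 0.545 w 8.8 j [ 0.45  0.4   1.35 -0.4   1.77 -0.86]
```

Contact: Ftan rose from 3 to 13 N. I estimate up to about 17 N on the button, so I'll ease slightly and hold.

```bash

python3 -m jog '{"offset":[[-0.01,-0.02,0.01],[0,0,0],[0,0,0],[0,0,0]],"angular":[[0,0,0],[0,0,0],[0,0,0],[0,0,0]],"jaw":[5,5,5,5]}'; sh r.sh; python3 -m jog '{"offset":[[0,0,0],[0,0,0],[0,0,0],[0,0,0]],"angular":[[0,0,0],[0,0,0],[0,0,0],[0,0,0]],"jaw":[5,5,5,5]}'; sh r.sh
python3 -c "
from h import *
cv2.imwrite('pics/w8.png',manip.grab_frame('wrist'))
cv2.imwrite('pics/sc8.png',cv2.resize(manip.grab_frame('scene')[90:240,250:410],None,fx=4,fy=4,interpolation=cv2.INTER_CUBIC))"
```

```text
time: 10.5
tool_pos: [0.6004, 0.2552, 0.1893]
tool_rot: [-0.489, 0.862, -0.119, 0.057]
contact_force: [-6.7, -4.4, 3.5]
gripper_width: 0.104
t 10.5 theta 1.8971 r 0.1804 v 0.0019 Ftan -6.98 Frad -0.45 Fv 5.31 tau [-0.84  1.01 -0.56] tilt 0.542 w 8.9 j [ 0.45  0.4   1.35 -0.4   1.76 -0.87]
time: 10.9
tool_pos: [0.6004, 0.2551, 0.1892]
tool_rot: [-0.489, 0.862, -0.119, 0.057]
contact_force: [-6.6, -3.7, 4.2]
gripper_width: 0.102
t 10.9 theta 1.897 r 0.1804 v 0.0019 Ftan -6.72 Frad 0.47 Fv 5.39 tau [-0.85  1.03 -0.51] tilt 0.542 w 8.7 j [ 0.45  0.4   1.35 -0.4   1.76 -0.87]
```

View pics/sc8.png

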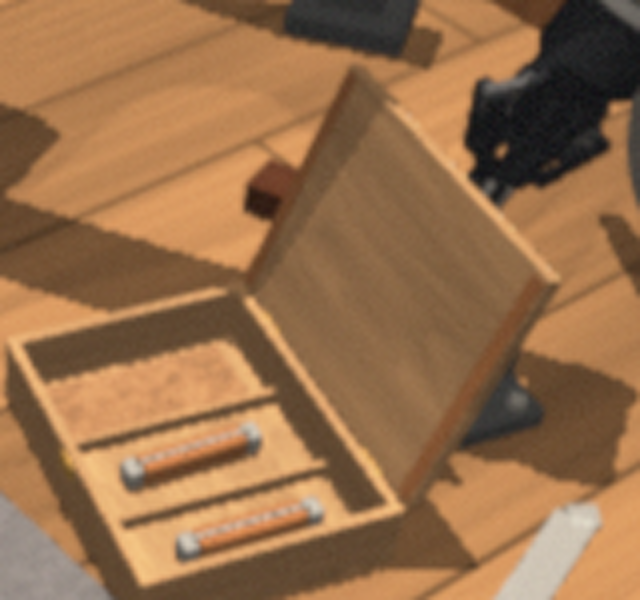

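View pics/w8.png

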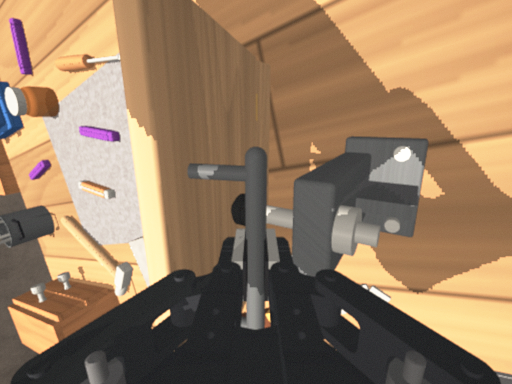

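```bash

python3 -m jog '{"offset":[[0,-0.02,0.01],[0,0,0],[0,0,0],[0,0,0],[0,0,0],[0,0,0]],"angular":[[0,0,0],[0,0,0],[0,0,0],[0,0,0],[0,0,0],[0,0,0]],"jaw":[5,12,18,24,28,28]}'; sh r.sh
python3 -c "
from h import *
cv2.imwrite('pics/w9.png',manip.grab_frame('wrist'))
print((.542),(np.sin(.542)*U+np.cos(.542)*Z).round(3))"
```

```text
time: 11.6
tool_pos: [0.602, 0.2549, 0.1892]
tool_rot: [-0.491, 0.862, -0.117, 0.058]
contact_force: [-0.5, 0.0, -0.1]
gripper_width: 0.328
t 11.6 theta 1.8976 r 0.1805 v 0.0003 Ftan -0.04 Frad -0.16 Fv 0.53 tau [ 0.17 -0.09 -0.  ] tilt 0.538 w 28.0 j [ 0.45  0.4   1.35 -0.4   1.76 -0.87]
0.542 [0.134 0.498 0.857]
```

View pics/w9.png

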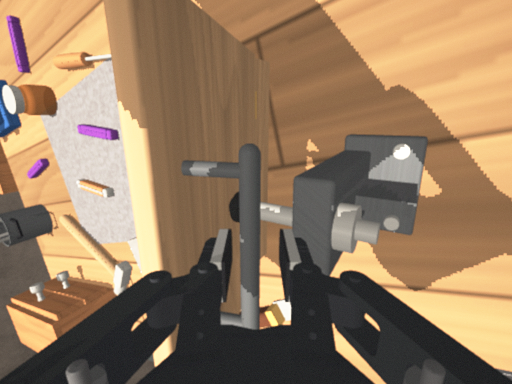

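Released. The bar sprang back about 3 mm in the jaws, which confirms it was pressed on the button. Now backing off along the finger direction.

```bash

python3 -m jog '{"offset":[[0.01,0.05,0.09],[0.02,0.08,0.13],[0.03,0.1,0.17],[0.03,0.1,0.17],[0.04,0.15,0.26],[0.04,0.15,0.26],[0.05,0.2,0.34],[0.05,0.2,0.34],[0,0,0.5],[0,0,0.5],[0,0,0.5]],"angular":[[0,0,0],[0,0,0],[0,0,0],[0,0,0],[0,0,0],[0,0,0],[0,0,0],[0,0,0],[0,0,0],[0,0,0],[0,0,0]],"jaw":[28,28,28,28,28,28,28,28,28,28,28]}'; sh r.sh
python3 -c "
from h import *
st=manip.state()
c=cam('wrist',st); im=manip.grab_frame('wrist'); cv2.imwrite('pics/w10.png',im)
b=manip.grab_frame('side')[70:240,150:350];a=manip.grab_frame('scene')[90:260,240:440]
cv2.imwrite('pics/c10.png',cv2.resize(np.hstack([a,b]),None,fx=2,fy=2,interpolation=cv2.INTER_CUBIC))"
```

```text
time: 12.75
tool_pos: [0.6153, 0.3069, 0.3544]
tool_rot: [-0.491, 0.862, -0.117, 0.058]
contact_force: [1.4, -0.1, -0.1]
gripper_width: 0.328
t 12.75 theta 1.7591 r 0.3506 v 0.001 Ftan 0.31 Frad 0.06 Fv -1.38 tau [ 0.19 -0.03  0.  ] tilt 0.538 w 28.0 j [ 0.5   0.42  1.05 -0.42  2.03 -0.93]
```

View pics/w10.png

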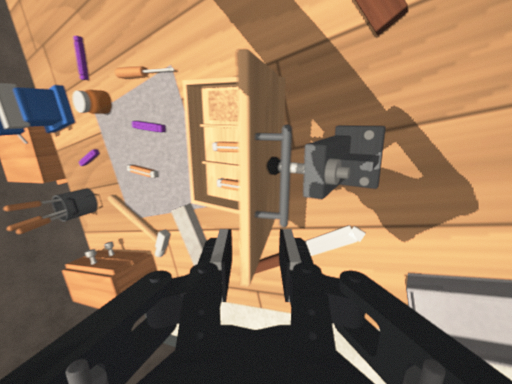

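View pics/c10.png

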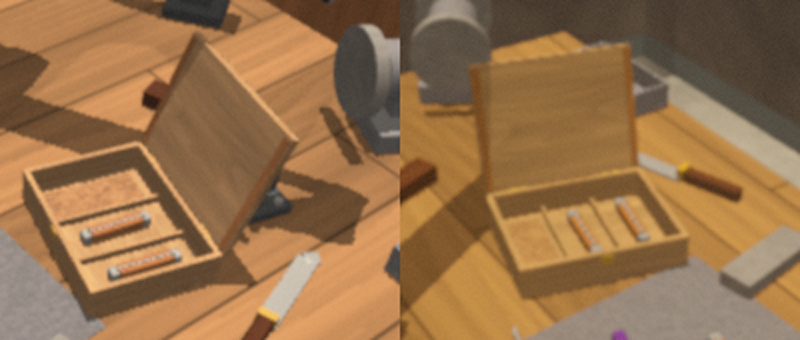

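```bash
python3 -c "
from h import *
cv2.imwrite('pics/w10c.png',cv2.resize(cv2.imread('pics/w10.png')[110:240,200:340],None,fx=5,fy=4.5,interpolation=cv2.INTER_CUBIC))
st=manip.state()
KN=np.array([.559,-.265,.010])
d=np.array([.034,.1045,0]);d/=np.linalg.norm(d);print('knife yaw',np.degrees(np.arctan2(d[1],d[0])))
w=np.array([-d[1],d[0],0])
for s in (1,-1): print(delta(toolR(0,s,w),KN+Z*.17,st))
for s in (1,-1): print(delta(toolR(0,s,U),KN+Z*.17,st))
"
```

```text
knife yaw 71.97724391848031
(array([ -1.14, -11.44,  -3.89]), array([ 4.98,  2.58, 14.09]))
(array([ -1.14, -11.44,  -3.89]), array([  2.62,  -5.06, -15.13]))
(array([ -1.14, -11.44,  -3.89]), array([ 4.9 , -1.42, -0.04]))
(array([ -1.14, -11.44,  -3.89]), array([ 2.2,  7.6, 28.9]))
```

View pics/w10c.png

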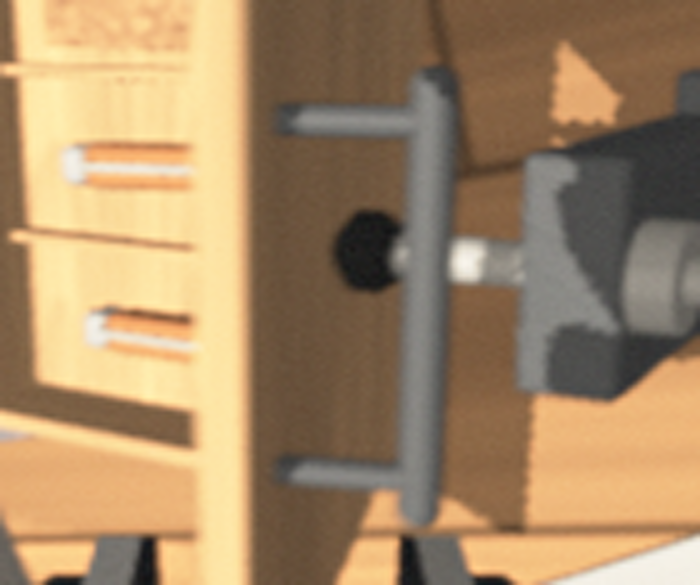

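Moving over the lid at constant height to the knife, yawing so that the jaws span it.

```bash

python3 -m jog '{"offset":[[-0.07,-0.67,0],[-0.07,-0.67,0],[-0.07,-0.67,0],[-0.07,-0.67,0],[-0.07,-0.67,0],[-0.07,-0.67,0],[-0.07,-0.67,0],[-0.07,-0.67,0],[-0.07,-0.67,0],[-0.07,-0.67,0],[-0.07,-0.67,0],[-0.07,-0.67,0]],"angular":[[0.15,-0.3,-0.89],[0.15,-0.3,-0.89],[0.15,-0.3,-0.89],[0.15,-0.3,-0.89],[0.15,-0.3,-0.89],[0.15,-0.3,-0.89],[0.15,-0.3,-0.89],[0.15,-0.3,-0.89],[0.15,-0.3,-0.89],[0.15,-0.3,-0.89],[0.15,-0.3,-0.89],[0.15,-0.3,-0.89]],"jaw":[28,28,28,28,28,28,28,28,28,45,45,45]}'
python3 -m jog '{"offset":[[-0.07,-0.67,-0.4],[-0.07,-0.67,-0.4],[-0.07,-0.67,-0.4],[-0.07,-0.67,-0.4],[-0.02,-0.67,-0.4],[0,0,-0.3],[0,0,0],[0,0,0]],"angular":[[0.15,-0.3,-0.89],[0.15,-0.3,-0.89],[0.15,-0.3,-0.89],[0.15,-0.3,-0.89],[0.15,-0.3,-0.89],[0,0,0],[0,0,0],[0,0,0]],"jaw":[45,45,45,45,45,45,45,45]}'
python3 -c "
from h import *
st=manip.state(); im=manip.grab_frame('wrist'); cv2.imwrite('pics/w11.png',im); np.save('st11.npy',st,allow_pickle=True)
KN=np.array([.559,-.265,.010])
w=np.array([-np.sin(1.256),np.cos(1.256),0]); print(delta(toolR(0,-1,w),KN+Z*.15,st),st['contact_force'],st['joint_pos'])"
```

```text
time: 14.1
tool_pos: [0.5726, -0.0968, 0.3505]
tool_rot: [-0.472, 0.596, -0.47, 0.449]
contact_force: [1.3, -0.1, 0.2]
gripper_width: 0.526
time: 14.9
tool_pos: [0.5582, -0.2622, 0.2365]
tool_rot: [0.414, -0.418, 0.573, -0.571]
contact_force: [0.3, -0.7, 0.1]
gripper_width: 0.527
(array([ 0.02, -0.06, -1.9 ]), array([ 0.01, -0.06, -0.02])) [ 0.31315311 -0.72817866  0.13352855] [-0.55796805  0.03386504  1.62367604 -0.00377077  1.48898949 -0.24476567]
```

View pics/w11.png

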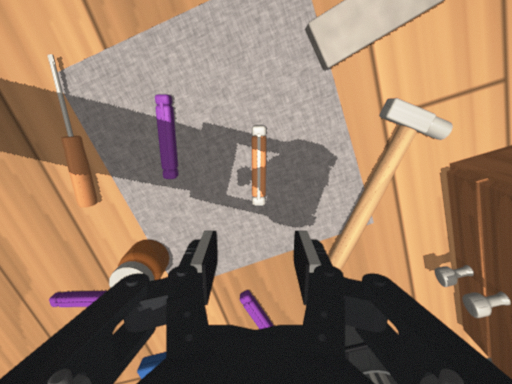

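The wrist view shows the wooden knife from (260,125) to (259,204), with the purple one at (166,136) clear of it. Measuring.

```bash
python3 -c "
from h import *
st=np.load('st11.npy',allow_pickle=True).item(); c=cam('wrist',st)
e1=ray(c,(260,126.5),.02);e2=ray(c,(259,205),.015);m=ray(c,(259.3,165),.018)
print(e1,e2,m,np.linalg.norm(e1-e2)); d=e1-e2;print(np.degrees(np.arctan2(d[1],d[0])))
im=cv2.imread('pics/w11.png')
cv2.imwrite('pics/w11c.png',cv2.resize(im[110:220,210:310],None,fx=5,fy=5,interpolation=cv2.INTER_CUBIC))
"
```

```text
[ 0.57744603 -0.21509184  0.02      ] [ 0.54225961 -0.32145453  0.015     ] [ 0.56087218 -0.26426194  0.018     ] 0.11214323831323576
71.6949856282245
```

View pics/w11c.png

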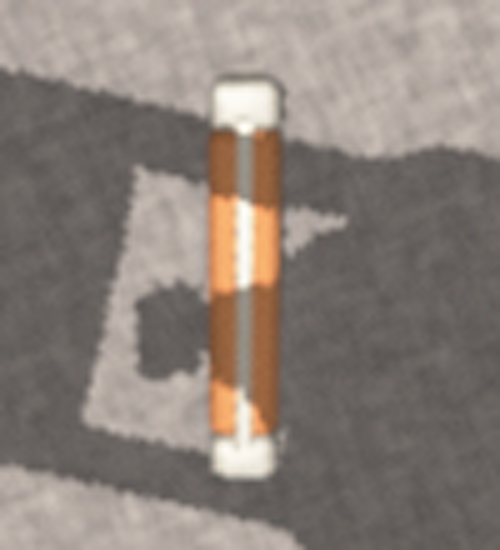

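```bash
python3 -c "
from h import *
st=manip.state(); a=np.radians(71.8); w=np.array([-np.sin(a),np.cos(a),0]); Rt=toolR(0,-1,w)
print(delta(Rt,np.array([.5603,-.268,.006])+Rt[:,1]*GO,st))"
```

```text
(array([ 0.03, -0.12, -4.63]), array([ 0.02, -0.04, -0.05]))
```

```bash

python3 -m jog '{"offset":[[0.03,-0.12,-0.5],[0,0,-0.7],[0,0,-0.7],[0,0,-0.7],[0,0,-0.7],[0,0,-0.5],[0,0,-0.3],[0,0,0],[0,0,0]],"angular":[[0.02,-0.04,-0.05],[0,0,0],[0,0,0],[0,0,0],[0,0,0],[0,0,0],[0,0,0],[0,0,0],[0,0,0]],"jaw":[45,45,45,45,45,45,45,45,45]}'
python3 -c "
from h import *
cv2.imwrite('pics/w12.png',manip.grab_frame('wrist'));print(manip.state()['tool_pos'])"
```

```text
time: 15.85
tool_pos: [0.5611, -0.2694, 0.034]
tool_rot: [-0.415, 0.414, -0.572, 0.574]
contact_force: [-0.2, -0.6, 1.4]
gripper_width: 0.527
[ 0.56145137 -0.26978863  0.03464524]
```

View pics/w12.png

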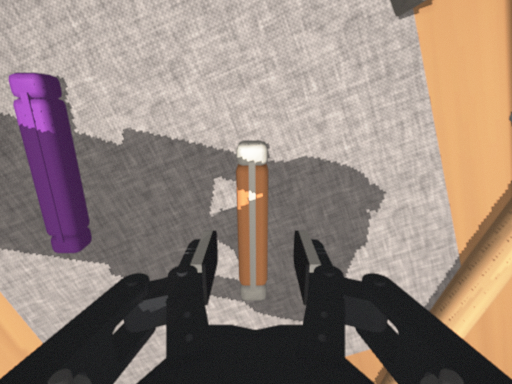

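The knife is centred between the fingers. Lowering and gripping.

```bash

python3 -m jog '{"offset":[[0,0,-0.2],[0,0,-0.2],[0,0,-0.13],[0,0,0],[0,0,0]],"angular":[[0,0,0],[0,0,0],[0,0,0],[0,0,0],[0,0,0]],"jaw":[40,40,40,40,40]}'
python3 -m jog '{"offset":[[0,0,0],[0,0,0],[0,0,0],[0,0,0],[0,0,0],[0,0,0],[0,0,0],[0,0,0]],"angular":[[0,0,0],[0,0,0],[0,0,0],[0,0,0],[0,0,0],[0,0,0],[0,0,0],[0,0,0]],"jaw":[30,22,16,14,14,14,14,14]}'
python3 -m jog '{"offset":[[0,0,0.1],[0,0,0.2],[0,0,0.3],[0,0,0.6],[0,0,0.8],[0,0,0.8],[0,0,0.3],[0,0,0]],"angular":[[0,0,0],[0,0,0],[0,0,0],[0,0,0],[0,0,0],[0,0,0],[0,0,0],[0,0,0]],"jaw":[14,14,14,14,14,14,14,14]}'
python3 -c "
from h import *
cv2.imwrite('pics/w13.png',manip.grab_frame('wrist'));print(manip.state()['tool_pos'])"
```

```text
time: 16.4
tool_pos: [0.5595, -0.2692, 0.0053]
tool_rot: [0.414, -0.414, 0.574, -0.573]
contact_force: [1.0, -0.2, 1.0]
gripper_width: 0.471
time: 17.2
tool_pos: [0.5603, -0.2696, 0.0065]
tool_rot: [-0.414, 0.414, -0.573, 0.573]
contact_force: [-1.2, 1.3, 5.4]
gripper_width: 0.211
time: 18.0
tool_pos: [0.5615, -0.2703, 0.1648]
tool_rot: [-0.415, 0.413, -0.571, 0.575]
contact_force: [-0.0, 0.4, -1.3]
gripper_width: 0.216
[ 0.56011411 -0.2694472   0.16158851]
```

View pics/w13.png

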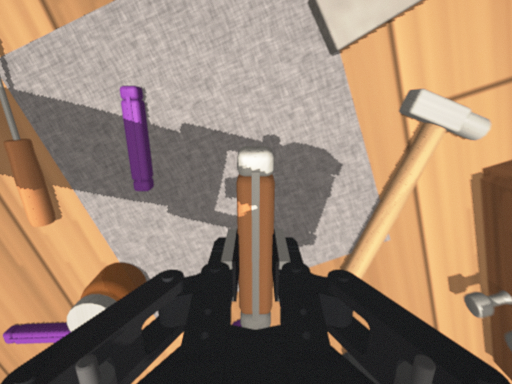

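Gripped (18 mm) and level. Next I'll measure the cork pad by casting rays onto z=0.010 from the earlier scene and side views.

```bash
python3 -c "
from h import *
a=manip.grab_frame('scene');b=manip.grab_frame('side');cv2.imwrite('pics/scene14.png',a);cv2.imwrite('pics/side14.png',b)
A=a[155:245,245:355];B=b[145:225,190:300]
cs,cd=cam('scene'),cam('side')
C=HINGE-.1*U+.082*V; C[2]=.010
pc=np.array([C+s*.075*U+t*.03*V for s,t in ((-1,-1),(1,-1),(1,1),(-1,1))])
print(C,proj(cs,pc).round(1).tolist(),proj(cd,pc).round(1).tolist())
A=cv2.resize(A,None,fx=5,fy=5,interpolation=cv2.INTER_CUBIC);B=cv2.resize(B,None,fx=5,fy=5,interpolation=cv2.INTER_CUBIC)
cv2.imwrite('pics/A14.png',A);cv2.imwrite('pics/B14.png',B)"
```

```text
[0.47371241 0.09073026 0.01      ] [[267.3, 199.7], [312.0, 188.3], [303.8, 176.1], [260.3, 186.8]] [[232.2, 206.2], [218.1, 178.2], [199.8, 181.5], [212.6, 210.2]]
```

View pics/A14.png

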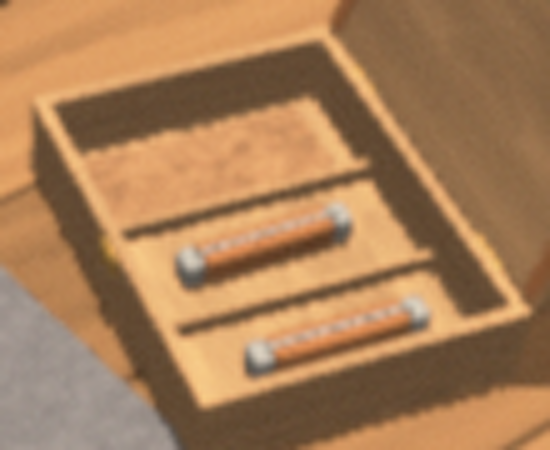

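View pics/B14.png

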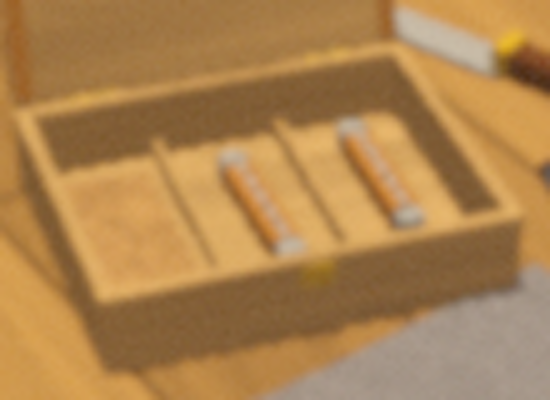

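```bash
python3 -c "
from h import *
cs,cd=cam('scene'),cam('side')
f=lambda p:np.array([245+p[0]/5-.4,155+p[1]/5-.4]);g=lambda p:np.array([190+p[0]/5-.4,145+p[1]/5-.4])
P=[tri(cs,f(a),cd,g(b)) for a,b in (((40,100),(100,302)),((325,33),(18,112)),((205,407),(522,215)),((527,310),(402,45)))]
for X,e in P: print(X.round(4),round(e,2),((X-HINGE)@U).round(4),((X-HINGE)@V).round(4))
M=np.mean([X for X,e in P],0);print(M,(M-HINGE)@U,(M-HINGE)@V)
"
```

```text
[0.4053 0.0086 0.0522] 0.81 -0.197 0.1268
[0.4562 0.1954 0.0547] 0.15 -0.0034 0.126
[ 0.6553 -0.0598  0.0548] 0.56 -0.1984 -0.1324
[0.7042 0.1283 0.0575] 0.91 -0.004 -0.1309
[0.55527312 0.0681394  0.05481157] -0.10071188575627305 -0.0026285352477987867
```

```bash
python3 -c "
from h import *
st=manip.state(); Rt=toolR(0,-1,V)
print(delta(Rt,np.array([.4745,.090,.0175])+Rt[:,1]*GO,st))"
```

```text
(array([-1.68,  7.17, -2.81]), array([-0.02, -0.04,  0.55]))
```

```bash

python3 -m jog '{"offset":[[-0.07,0.3,0],[-0.14,0.6,0],[-0.18,0.75,0],[-0.18,0.75,0],[-0.18,0.75,0],[-0.18,0.75,0],[-0.18,0.75,0],[-0.18,0.75,0],[-0.18,0.75,0],[-0.14,0.6,0],[-0.07,0.32,0],[0,0.1,0]],"angular":[[0,0,0],[0,0,0],[0,0,0.11],[0,0,0.11],[0,0,0.11],[0,0,0.11],[0,0,0.11],[0,0,0],[0,0,0],[0,0,0],[0,0,0],[0,0,0]],"jaw":[14,14,14,14,14,14,14,14,14,14,14,14]}'
python3 -m jog '{"offset":[[0,0,-0.2],[0,0,-0.3],[0,0,-0.3],[0,0,-0.2],[0,0,0],[0,0,0]],"angular":[[0,0,0],[0,0,0],[0,0,0],[0,0,0],[0,0,0],[0,0,0]],"jaw":[14,14,14,14,14,14]}'
python3 -c "
from h import *
st=manip.state(); Rt=toolR(0,-1,V)
print(delta(Rt,np.array([.4745,.090,.0175])+Rt[:,1]*GO,st))
cv2.imwrite('pics/w15.png',manip.grab_frame('wrist'))
a=manip.grab_frame('scene')[110:250,235:375];b=manip.grab_frame('side')[90:230,170:310]
cv2.imwrite('pics/c15.png',cv2.resize(np.hstack([a,b]),None,fx=2.8,fy=2.8,interpolation=cv2.INTER_CUBIC))"
```

```text
time: 19.35
tool_pos: [0.4736, 0.0913, 0.1587]
tool_rot: [0.43, -0.432, 0.561, -0.559]
contact_force: [-0.6, 0.9, -1.4]
gripper_width: 0.212
time: 19.95
tool_pos: [0.4757, 0.0889, 0.1103]
tool_rot: [0.43, -0.431, 0.562, -0.561]
contact_force: [0.2, 0.2, -1.5]
gripper_width: 0.215
(array([-0.02,  0.02, -1.86]), array([-0.  , -0.01,  0.01]))
```

View pics/w15.png

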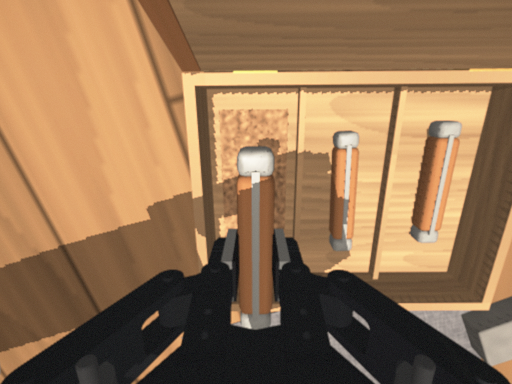

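View pics/c15.png

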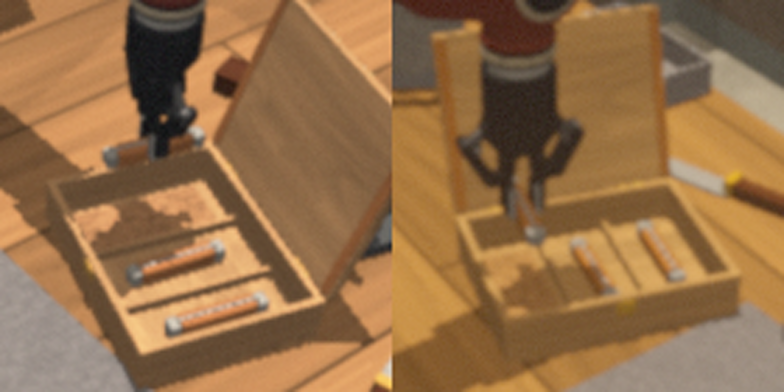

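```bash
python3 -c "
from h import *
st=manip.state();c=cam('wrist',st)
a,b=ray(c,(214,110),.01),ray(c,(288,110),.01); print(np.linalg.norm(a-b),((a+b)/2-st['tool_pos'])@V,((a+b)/2-st['tool_pos'])@U)"
```

```text
0.06468672759691553 0.004697448602808887 0.07465126413445025
```

The pad is centred along the slot, and I should shift about 3 mm to +V. Lowering, slow at the end.

```bash

python3 -m jog '{"offset":[[-0.06,0.02,-0.2],[0,0,-0.3],[0,0,-0.3],[0,0,-0.3],[0,0,-0.3],[0,0,-0.2],[0,0,-0.1],[0,0,-0.05],[0,0,0],[0,0,0]],"angular":[[0,0,0],[0,0,0],[0,0,0],[0,0,0],[0,0,0],[0,0,0],[0,0,0],[0,0,0],[0,0,0],[0,0,0]],"jaw":[14,14,14,14,14,14,14,14,14,14]}'
python3 -m jog '{"offset":[[0,0,-0.03],[0,0,0],[0,0,0]],"angular":[[0,0,0],[0,0,0],[0,0,0]],"jaw":[14,14,14]}'
```

```text
time: 21.1
tool_pos: [0.4734, 0.0903, 0.024]
tool_rot: [-0.431, 0.43, -0.561, 0.561]
contact_force: [-0.9, 0.7, -1.3]
gripper_width: 0.217
time: 21.4
tool_pos: [0.4729, 0.0903, 0.022]
tool_rot: [0.43, -0.43, 0.561, -0.561]
contact_force: [-0.2, -0.2, -1.8]
gripper_width: 0.21
```

```bash

python3 -m jog '{"offset":[[0,0,-0.04],[0,0,-0.03],[0,0,0],[0,0,0]],"angular":[[0,0,0],[0,0,0],[0,0,0],[0,0,0]],"jaw":[14,14,14,14]}'
python3 -m jog '{"offset":[[0,0,-0.02],[0,0,0],[0,0,0]],"angular":[[0,0,0],[0,0,0],[0,0,0]],"jaw":[14,14,14]}'
```

```text
time: 21.8
tool_pos: [0.4727, 0.0902, 0.0182]
tool_rot: [0.43, -0.431, 0.561, -0.561]
contact_force: [0.3, -0.2, -1.7]
gripper_width: 0.215
time: 22.1
tool_pos: [0.4728, 0.0902, 0.0173]
tool_rot: [0.43, -0.431, 0.561, -0.561]
contact_force: [-0.1, -0.2, -1.7]
gripper_width: 0.214
```

```bash

python3 -m jog '{"offset":[[0,0,-0.02],[0,0,0],[0,0,0]],"angular":[[0,0,0],[0,0,0],[0,0,0]],"jaw":[14,14,14]}'
python3 -m jog '{"offset":[[0,0,-0.02],[0,0,0],[0,0,0]],"angular":[[0,0,0],[0,0,0],[0,0,0]],"jaw":[14,14,14]}'
```

```text
time: 22.4
tool_pos: [0.473, 0.0903, 0.0165]
tool_rot: [0.43, -0.43, 0.561, -0.561]
contact_force: [-0.0, 1.2, -0.9]
gripper_width: 0.218
time: 22.7
tool_pos: [0.473, 0.0902, 0.0164]
tool_rot: [0.43, -0.431, 0.561, -0.561]
contact_force: [-4.4, -0.0, 7.7]
gripper_width: 0.21
```

Contact at TCP z=0.0164, as predicted. I'll open gently and rise.

```bash

python3 -m jog '{"offset":[[0,0,0],[0,0,0],[0,0,0],[0,0,0],[0,0,0],[0,0,0]],"angular":[[0,0,0],[0,0,0],[0,0,0],[0,0,0],[0,0,0],[0,0,0]],"jaw":[18,20,23,26,29,30]}'
python3 -m jog '{"offset":[[0,0,0.05],[0,0,0.1],[0,0,0.2],[0,0,0.3],[0,0,0.5],[0,0,0.6],[0,0,0.6],[0,-0.4,0.6],[0,-0.6,0.6],[0,-0.6,0.5],[0,-0.6,0],[0,0,0]],"angular":[[0,0,0],[0,0,0],[0,0,0],[0,0,0],[0,0,0],[0,0,0],[0,0,0],[0,0,0],[0,0,0],[0,0,0],[0,0,0],[0,0,0]],"jaw":[30,30,30,30,30,30,30,30,30,30,30,30]}'
python3 -c "
from h import *
cv2.imwrite('pics/w16.png',manip.grab_frame('wrist'))
a=manip.grab_frame('scene')[100:250,235:385];b=manip.grab_frame('side')[80:230,170:320]
cv2.imwrite('pics/c16.png',cv2.resize(np.hstack([a,b]),None,fx=2.6,fy=2.6,interpolation=cv2.INTER_CUBIC))"
```

```text
time: 23.3
tool_pos: [0.4727, 0.0902, 0.0151]
tool_rot: [0.43, -0.431, 0.561, -0.561]
contact_force: [-0.2, -0.3, 0.2]
gripper_width: 0.349
time: 24.5
tool_pos: [0.4735, -0.0224, 0.2203]
tool_rot: [-0.43, 0.429, -0.561, 0.563]
contact_force: [0.4, 0.4, -0.2]
gripper_width: 0.349
```

View pics/w16.png

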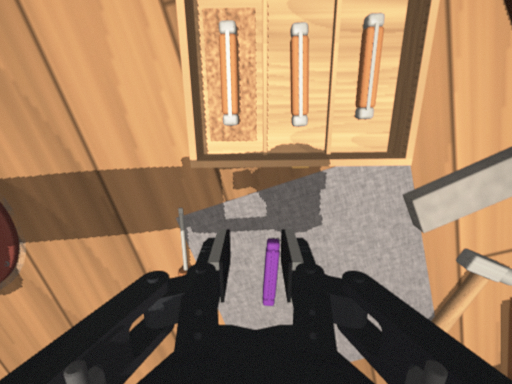

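View pics/c16.png

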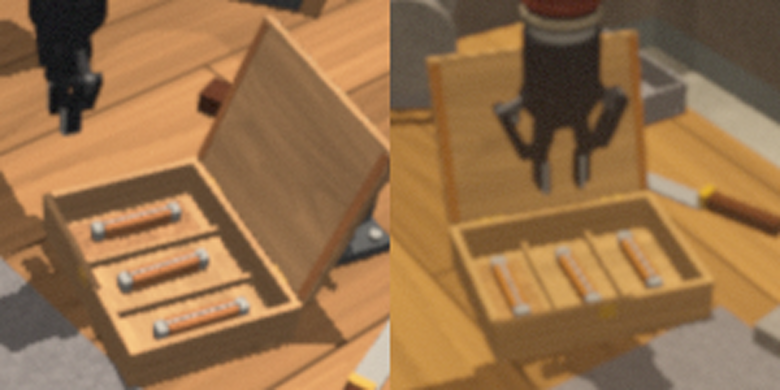

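Knife lies lengthwise on the cork pad, other two knives are undisturbed, and the lid is still leaning back. Handing in.

```bash
python3 -c "
from plant import manip
print(manip.state()['time'],manip.state()['contact_force']); print(manip.job_done())"
```

```text
24.65 [0.00963969 0.33862541 0.0342766 ]
the job is handed in; nothing more can be done
None
```

I raised the lid by its bar over about 6 s to roughly 1.90 rad, where it met the button. I held it pressed there for about a second, then let go and left it leaning. I then laid the loose wooden knife lengthwise on the cork pad in the empty slot, the one nearest the robot. The job was handed in at 24.65 s.

**Last checks:**
- **Knife:** the pictures show it flat and lengthwise on the pad.
- **Surroundings:** the two stored knives look undisturbed, and I saw nothing else moved in the final views, which do not show every bystander. The robot is clear, with about 0 N on the tool.
- **Set-down:** the knife touched the pad at the height expected, with about 8 N, before the jaws opened.

**Not fully settled:**
- **Button contact:** I inferred it from the handle force rising from about 3 to 13 N, and from geometry. No picture shows the touch directly.
- **Button force:** my rough peak estimate is 17 to 18 N, close to the 20 N limit. I then eased to about 7 N at the handle for the hold.
- **Lid rebound:** after release the bar sat about 3 mm off centre in the jaws. That may be a small spring-back of the lid or just the arm relaxing.
- **Measurement spread:** wrist and two-camera positions for the case differed by up to about 6 mm. I averaged them, and both the grip and the placing came out well.

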